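# Jack up the ink chest and load it

### The job

Steady the ink chest, then fill it: bring the jack pad so that its steel plate lies under the foot of the chest's drop leg, and wind the red-knobbed crank clockwise until the foot meets the plate and the crank load rises; carry on about a third of a turn so that it stands firmly, but never more than about half a turn past first touch. Then push the folding cover by its fold hinge until both leaves stand folded together at the back, stand every ink jar upright on the floor of the chest, and fold the cover down flat and shut. Leave the two rolls of tape and the ink tube where they lie.

Things in the scene. Friction and masses are not known exactly. Their poses are not given: they have to be found in the camera images.
- chest: green open-topped ink chest, fixed to the table (it cannot move). Origin: on the table under the middle of the box; z up; its x points away from the robot at yaw 0. Inside 160 (x) by 225 (y) mm, walls 6 mm, inner floor 36 mm and rim 104 mm above the table; the underside of its floor is 30 mm above the table. Two fixed legs at its +y end; at its -y end a drawbar carries the drop-leg jack (blue gear head on a grey tube), whose vertical axis is at x +10, y -235 mm
- jack_axis (a point): point on the jack's vertical axis, 255 mm above the table, level with the grip of the crank; the crank turns about it
- crank_grip (a point): middle of the grip of the red crank knob: upright, 22 mm diameter, 50 mm tall (from 227 to 277 mm above the table), spinning freely on its pin, 55 mm from the jack's axis. The 16 mm wide steel crank arm is just below it
- crank (a joint): turn of the crank in rad, growing clockwise seen from above; each whole turn lowers the drop leg by 20 mm. About 7 N at the knob turns it while the leg is free; it stays where it is left. Starts at 0 to 7 rad; its stop at 26 rad is never needed
- foot_sole (a point): centre of the underside of the round rubber foot (44 mm diameter) of the drop leg; z is its height above the table, 68 to 90 mm at the start
- foot (a joint): how far the foot is pushed up into the leg against its spring, in m: 0 while it hangs free; it grows 20 mm a turn of the crank after the foot has met the plate (8.5 N per mm; the load at the knob rises by about 0.5 N per mm). Standing firmly is more than 3 mm; 8 mm is good; over 14 mm is over-cranked
- pad: loose jack pad: plywood board 230 by 100 by 22 mm, 0.35 kg, with a steel plate 90 by 90 mm at its +x end (top 24 mm above its underside) and a dark wooden grip cleat at its -x end. Origin: centre of its underside; x along its length towards the plate
- pad_plate (a point): centre of the top of the pad's steel plate (65 mm from the pad's origin along its x)
- pad_cleat (a point): middle of the pad's grip cleat, 36 mm above the underside, 85 mm from the origin along -x. Cleat 54 mm long (along the pad's x), 24 mm wide, its top 50 mm above the underside. Gripped there the pad can be dragged over the table; it may point any way under the foot, and passes below the chest. Beyond 0.715 m in front of the robot a fixed green cutting mat, 3 mm thick, would stop it
- fold_rod (a point): middle of the orange fold-hinge rod of the cover: 10 mm diameter, along the chest's y, bare over 80 mm in a hand cut-out that reaches 30 mm into each leaf on either side, so fingers can pass beside the rod. It moves on an arc of 80 mm radius about point cover_hinge as the cover folds
- cover_hinge (a point): middle of the fixed hinge line of the cover, along the chest's y, at the chest's +x wall (x +80 mm), 108 mm above the table
- cover (a joint): angle of the cover's rear leaf in rad: 0 both leaves lie flat and shut, 1.5 both leaves stand upright and folded together at the chest's +x wall, the rod on top. Leaves 80 mm each, the front leaf's free edge runs along the side tracks towards +x; at angle a the rod stands 80*sin(a) mm above the hinge line and 80*cos(a) mm from it towards -x. The cover stays where it is left (about 4 N at the rod moves it). Starts slightly ajar, 0.1 to 0.45
- jar1: one of up to three identical black ink jars with a pale label and closed screw lid, 49 mm diameter, 60 mm tall (lid 43 mm diameter above 46 mm), 0.14 kg, standing upright on the table between the chest and a fixed aluminium guard rail (36 mm high, 4 mm thick, L-shaped: along the near table edge at x 0.388 m, and from there to x 0.51 m at y -0.043 m); origin: centre of its underside, z up along its axis. None if absent
- jar2: one of up to three identical black ink jars with a pale label and closed screw lid, 49 mm diameter, 60 mm tall (lid 43 mm diameter above 46 mm), 0.14 kg, standing upright on the table between the chest and a fixed aluminium guard rail (36 mm high, 4 mm thick, L-shaped: along the near table edge at x 0.388 m, and from there to x 0.51 m at y -0.043 m); origin: centre of its underside, z up along its axis. None if absent
- jar3: one of up to three identical black ink jars with a pale label and closed screw lid, 49 mm diameter, 60 mm tall (lid 43 mm diameter above 46 mm), 0.14 kg, standing upright on the table between the chest and a fixed aluminium guard rail (36 mm high, 4 mm thick, L-shaped: along the near table edge at x 0.388 m, and from there to x 0.51 m at y -0.043 m); origin: centre of its underside, z up along its axis. None if absent
- masking_tape: roll of pale masking tape lying flat, 98 mm diameter, 24 mm high; leave alone; origin: centre of its underside
- ink_tube: black ink tube lying flat, 54 by 156 by 37 mm; leave alone; origin: centre of its underside
- black_tape: roll of black tape lying flat, 58 mm diameter, 19 mm high; leave alone; origin: centre of its underside
Not all that is in view belongs to the job. Leave any purple look-alike of the jar1 alone. What is shaped like the jar2 but blue is not meant.

How it is judged:
On the way, in this order (a step that is already met when the one before it is completed fails the run):
1. the drop leg's foot stands firmly on the pad's steel plate (spring pushed in more than 3 mm) (value of joint foot above 0.003 m and horizontal distance between foot_sole and pad_plate below 0.024 m), for 0.2 s.
2. the cover is folded back (angle over 1.25 rad) (value of joint cover above 1.25 rad), for 0.2 s.
3. every jar stands upright on the chest floor (x of jar1 in the frame of chest between -0.08 and 0.08 m and y of jar1 in the frame of chest between -0.1125 and 0.1125 m and z of jar1 in the frame of chest between 0.028 and 0.044 m and angle between each of jar1, jar2, jar3's own z axis and vertical below 0.15 rad and linear speed of each of jar1, jar2, jar3 below 0.03 m/s and x of jar2 in the frame of chest between -0.08 and 0.08 m and y of jar2 in the frame of chest between -0.1125 and 0.1125 m and z of jar2 in the frame of chest between 0.028 and 0.044 m and x of jar3 in the frame of chest between -0.08 and 0.08 m and y of jar3 in the frame of chest between -0.1125 and 0.1125 m and z of jar3 in the frame of chest between 0.028 and 0.044 m), for 0.2 s.
At the end, for the whole second after the job is handed in: Foot pushed in 3 mm or more on the pad, its centre within 24 mm of the plate's centre; every jar that is present stands upright (within 0.15 rad) at rest on the chest floor; the cover is shut flat (below 0.08 rad) (all of step 1 and all of step 3 and value of joint cover below 0.08 rad); the robot touches nothing.
It fails at once if the jack is over-cranked: the foot pushed in more than 14 mm (value of joint foot above 0.014 m).
It fails at once if masking tape moved more than 30 mm (distance of masking_tape from where it was at the start of the episode above 0.03 m).
It fails at once if ink tube moved more than 30 mm (distance of ink_tube from where it was at the start of the episode above 0.03 m).
It fails at once if black tape moved more than 30 mm (distance of black_tape from where it was at the start of the episode above 0.03 m).
Of jar1, jar2, jar3 only 1 to 3 are there at a start; the rules pass over those that are not, and their reading is None.
At some moment in a run one of jar1, jar2, jar3 may be knocked a few centimetres aside while the robot is not near it.
It also fails if it takes over 210 s, if anything falls off the work surface, if the arm or the gripper's body presses on something with over 40 N, if the wrist force passes 120 N, or if a joint passes its speed limit or range.

### The arm

A 6-joint arm with a two-finger parallel gripper is mounted at the origin on a cart in front of the work surface, level with it; the furniture and walls round the work are solid. World frame = base frame: x ahead of the robot, y to its left, z up, the work surface at z = 0. Lengths are in m, angles in rad, forces in N, time in s.
With the tool pointing down it reaches from about 0.25 to 0.775 m from the base axis. Payload 4 kg.
Tool frame: the origin (TCP) lies between the finger pads; the fingertips stand 25 mm ahead of it and the grasp point (between the pads) lies 6 mm ahead of it (robot.tip_reach is the z of the fingertips in the tool frame, in m); z points along the fingers, y is the line along which they close (so a half turn about z gives the same grasp; the last joint's range is limited). The gripper opens to 94 mm and grips with 3 to 60 N. Pads are 16 mm wide; open, the fingers measure 119 mm over their backs; the gripper's body (75 mm by 177 mm) begins 78 mm behind the grasp point.
Start: joints at [1.145, 0.087, 1.371, -0, 1.684, -0.103], TCP at [0.174, 0.522, 0.231] pointing down, gripper open.
Joint ranges: [-3.1, 3.1], [-0.76, 2.03], [0.27, 2.55], [-1.08, 4.22], [0.17, 2.65], [-2.57, 2.57]. Speed limits (rad/s): [2.79, 2.79, 3.14, 3.14, 3.14, 3.14].

### API

Orientations are given as [roll, pitch, yaw] about the fixed x, y, z axes, in that order (R = Rz(yaw) Ry(pitch) Rx(roll)).
In Python, from bench import robot gives the robot as it stands. The module is installed in compiled form; this text tells all that it offers.
- The arm moves only by the shell command python3 -m handwheel 'ROWS'. ROWS is JSON, a list of rows, each a list of 3 entries, a list of its own where there are three numbers: the turn, a rotation vector about the world's x, y, z in units of 90 degrees (1.0 is 90 degrees), then the shift along the world's x, y, z in units of 0.05 m (1.0 is 0.05 m), then the closure, from 0 (fully open) to 1 (shut). A call has 1 to 5 rows; each row shifts and turns the commanded pose from where the row before left it; what a row does not reach is not made up. A row lasts 1/10 s, in which the tool goes at most 50 mm and 8.59 degrees, less where a joint would pass 70% of its speed; a pose out of reach is approached as far as the arm can. A call with a number of a shift or a turn outside -1 to 1 is refused whole. A call with a gripper value outside its range is refused whole. The fingers move at their own pace and stop on an object; the grip force is fixed at half the most. Time passes only in rows, so rows that do not move let the fingers close. It gives the time, the measured TCP pose, the force, the opening and the grip force at its end, in the units of the state.
- robot.get_obs(): the state, without advancing time (a new reading comes with each control period).
- robot.snapshot(name): name is "scene" or "top"; returns (picture, depth): 480x640x3 uint8, red, green, blue; 480x640 float32, m along the optical axis (not along the pixel's ray), 0 where there is no reading.
- robot.calibration(name): a dict with "mtx" (3x3 intrinsics, pixels), "extrinsics" (4x4, takes a point from camera to world coordinates). Camera axes: x right, y down, z forward; pixel columns grow to the right and rows downward; lengths in m; the calibration is good to about 2 mm. A picture is of the moment at which its call begins. calibration takes no time and is no camera call.
- robot.close_job(): hands the job in; it is judged then, once.
Trained networks look in the newest picture that a camera, given by its name, has taken for a name from the list of things; names that differ only in an ending like _2 or _b are one class to them, and where a whole thing is asked for, a point or a joint stands for the part that bears it (a point fixed in the world has none). Each returns a list of dicts, best first, with "p" (0 to 1); they miss things now and then, are a little off and sometimes report something else, mostly with a low value. They report only what shows in the picture. A call takes as long as a camera call. They do not tell look-alikes from the thing itself.
- robot.boxes_of(query, camera): "bbox" ([left, top, right, bottom] in pixels, round what is visible of it).
The state is a dict: "time": time; "joint_positions": joint angles; "qvel": joint speeds; "joint_torque": joint torques, N m; "tool_pos": TCP position; "ee_rot": TCP orientation; "wrist_force": force on the tool from outside, world axes, zero at the start; "wrist_torque": the same for the moment, N m; "width": finger opening in m; "finger_force": force on a finger pad.
Only numpy, scipy, OpenCV 4.12 (cv2) and the standard library are available. Lean on these libraries where they do the work, as an engineer would, in place of code of your own. Each camera call takes 0.05 s, during which the arm holds its last target. There are 200 camera calls.

## Working session

There is one attempt and no reset: what is moved stays moved. The work goes in short steps, Python scripts to look and compute and a shell command to move; the robot and the scene stay as the last step left them, time stands still between calls to the robot, and variables do not carry over. Pictures are saved under pics/ and viewed, at most 14 in all, crops included, and the job is handed in when it is done.

```bash
mkdir -p pics; cat > h.py <<'E'
import numpy as np, cv2
from bench import robot
def snap(n,f=None):
    p,d=robot.snapshot(n); 
    if f: cv2.imwrite(f'pics/{f}.png',p[:,:,::-1])
    c=robot.calibration(n); K=c['mtx'];T=np.array(c['extrinsics'])
    v,u=np.mgrid[0:480,0:640]
    P=np.stack([(u-K[0][2])/K[0][0]*d,(v-K[1][2])/K[1][1]*d,d],-1)
    W=P@T[:3,:3].T+T[:3,3]; W[d==0]=np.nan
    return p,d,W
def st():
    o=robot.get_obs()
    for k in('time','tool_pos','ee_rot','wrist_force','width','joint_positions'): print(k,np.round(o[k],4))
E
python3 - <<'E'
from h import *
for n in('scene','top'):
    p,d,W=snap(n,n+'0'); np.savez(n+'0.npz',p=p,W=W)
    for q in ['chest','crank_grip','foot_sole','pad','pad_cleat','fold_rod','jar1','masking_tape','ink_tube','black_tape']:
        print(n,q,[(np.round(b['bbox']).astype(int).tolist(),round(b['p'],2)) for b in robot.boxes_of(q,n)][:6])
st()
E
```

```text
scene chest [([246, 203, 358, 310], 0.79), ([310, 223, 348, 253], 0.74)]
scene crank_grip [([309, 221, 350, 251], 0.92)]
scene foot_sole [([331, 298, 355, 306], 0.44)]
scene pad [([292, 334, 421, 409], 0.95)]
scene pad_cleat [([294, 338, 420, 409], 0.89)]
scene fold_rod [([254, 204, 336, 270], 0.87), ([236, 292, 260, 320], 0.63), ([202, 243, 223, 274], 0.28)]
scene jar1 [([219, 264, 245, 296], 0.88), ([201, 240, 221, 272], 0.72), ([238, 292, 257, 317], 0.63), ([195, 222, 213, 249], 0.56)]
scene masking_tape [([416, 307, 461, 345], 0.88)]
scene ink_tube [([374, 272, 423, 306], 0.96)]
scene black_tape [([356, 243, 361, 262], 0.57)]
top chest [([218, 214, 383, 286], 0.86)]
top crank_grip [([360, 242, 370, 279], 0.54), ([369, 223, 458, 306], 0.28)]
top foot_sole []
top pad [([367, 224, 459, 307], 0.63)]
top pad_cleat [([368, 224, 461, 308], 0.62), ([301, 306, 321, 325], 0.3)]
top fold_rod [([217, 217, 314, 283], 0.64)]
top jar1 [([180, 247, 202, 264], 0.92), ([257, 306, 276, 328], 0.86), ([211, 310, 233, 333], 0.7), ([178, 306, 201, 323], 0.61)]
top masking_tape [([378, 161, 414, 202], 0.69)]
top ink_tube [([302, 174, 364, 202], 0.89)]
top black_tape [([257, 184, 276, 206], 0.86)]
time 1.1
tool_pos [0.1745 0.5216 0.2305]
ee_rot [3.1415e+00 1.0000e-04 2.8188e+00]
wrist_force [-0.1876 -0.1876  0.5607]
width 0.0942
joint_positions [ 1.1449  0.0872  1.3707 -0.      1.6836 -0.1031]
```

View pics/top0.png

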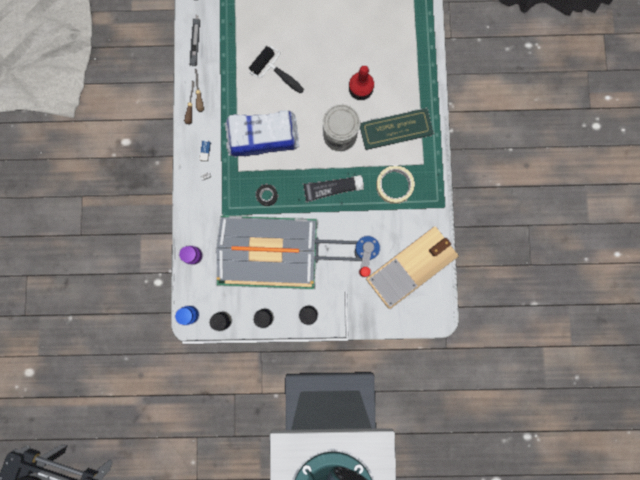

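View pics/scene0.png

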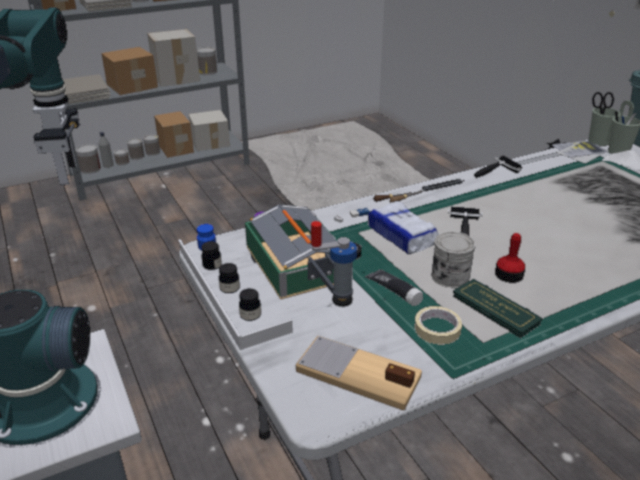

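Top view: black jars are at (220,321), (263,318) and (308,315). Look-alikes to leave are blue (186,315) and purple (190,255). The pad's plate is at (393,283) and its cleat at (440,246). The jack head is at (368,247), the red knob at (365,272) and the rod at (265,249). The red stamp at (361,84) could be mistaken for the knob.

```bash
cat > m.py <<'E'
from h import *
def pts(z,box,sel):
    l,t,r,b=box; p=z['p'][t:b,l:r].astype(int);W=z['W'][t:b,l:r]; m=sel(p,W)&np.isfinite(W[...,2]); return W[m]
def info(n,P):
    print(n,len(P),'med',np.round(np.median(P,0),4),'min',np.round(np.percentile(P,3,axis=0),4),'max',np.round(np.percentile(P,97,axis=0),4))
E
python3 - <<'E'
from m import *
z=np.load('top0.npz');s=np.load('scene0.npz')
R=lambda p:p[...,0];G=lambda p:p[...,1];B=lambda p:p[...,2]
red=lambda p,W:(R(p)>130)&(G(p)<60)&(B(p)<70)
blue=lambda p,W:(B(p)>R(p)+40)&(B(p)>80)
for n,zz,b1,b2 in(('top',z,(355,255,375,290),(350,230,385,262)),('scene',s,(305,215,325,250),(325,232,365,275))):
    info(n+' knob',pts(zz,b1,red)); info(n+' head',pts(zz,b2,blue))
for n,b in(('j1',(205,305,240,338)),('j2',(248,303,280,335)),('j3',(295,300,325,330))):
    info(n+' lid',pts(z,b,lambda p,W:(p.sum(-1)<200)&(W[...,2]>.045)))
info('blue',pts(z,(170,300,205,330),blue));info('purple',pts(z,(175,240,205,270),blue))
P=pts(z,(360,220,465,315),lambda p,W:(W[...,2]>.012)&(W[...,2]<.06)&(abs(R(p)-B(p))<400))
import cv2
Q=pts(z,(376,220,465,315),lambda p,W:(W[...,2]>.012)&(W[...,2]<.035)); 
r=cv2.minAreaRect((Q[:,:2]*1000).astype(np.float32)); print('pad rect',r, 'z',np.median(Q[:,2]))
info('cleat',pts(z,(420,225,465,265),lambda p,W:(W[...,2]>.038)&(W[...,2]<.06)))
info('cleat c',pts(z,(420,225,465,265),lambda p,W:(R(p)<130)&(R(p)>G(p)+15)&(W[...,2]>.03)))
info('rod',pts(z,(225,235,310,262),lambda p,W:(R(p)>200)&(B(p)<90)&(G(p)<150)))
Q=pts(z,(210,205,325,295),lambda p,W:(W[...,2]>.07)&(W[...,2]<.3))
r=cv2.minAreaRect((Q[:,:2]*1000).astype(np.float32)); print('chest rect',r)
# front edge
Q=pts(s,(320,290,365,310),lambda p,W:(p.sum(-1)<150)); info('foot',Q)
for n,b in(('mt',(375,160,416,204)),('tube',(300,170,366,204)),('bt',(255,182,278,208))): info(n,pts(z,b,lambda p,W:W[...,2]>.012))
a=cv2.imread('pics/top0.png')[200:345,165:470]; cv2.imwrite('pics/crop.png',cv2.resize(a,None,fx=2.6,fy=2.6,interpolation=cv2.INTER_CUBIC))
E
```

```text
top knob 10 med [ 0.5495 -0.0646  0.2664] min [ 0.5439 -0.0669  0.2558] max [ 0.5548 -0.0634  0.2778]
top head 281 med [ 0.6074 -0.0848  0.2144] min [ 0.5843 -0.1084  0.208 ] max [ 0.6271 -0.0624  0.2251]
scene knob 37 med [ 0.5483 -0.076   0.2752] min [ 0.5413 -0.0827  0.2735] max [ 0.5546 -0.069   0.2767]
scene head 209 med [ 0.6002 -0.0976  0.2124] min [ 0.5788 -0.1122  0.208 ] max [ 0.629  -0.0779  0.219 ]
j1 lid 219 med [0.4404 0.276  0.0595] min [0.4233 0.2597 0.0526] max [0.458  0.2945 0.0637]
j2 lid 224 med [0.446  0.1669 0.0599] min [0.4283 0.1499 0.0536] max [0.4634 0.1851 0.0644]
j3 lid 226 med [0.451 0.053 0.06 ] min [0.4336 0.0355 0.0554] max [0.4684 0.0706 0.0635]
blue 362 med [0.4568 0.359  0.0578] min [4.330e-01 3.419e-01 2.000e-04] max [0.4768 0.3998 0.0634]
purple 166 med [0.6104 0.3573 0.0597] min [0.5948 0.3418 0.0565] max [0.6275 0.3728 0.0636]
pad rect ((567.7425537109375, -219.58419799804688), (100.33922576904297, 230.09457397460938), 35.91458511352539) z 0.023030569599091
cleat 209 med [ 0.6172 -0.2867  0.0496] min [ 0.5971 -0.3105  0.0427] max [ 0.6368 -0.2638  0.0535]
cleat c 175 med [ 0.6166 -0.2852  0.0497] min [ 0.5971 -0.3077  0.0409] max [ 0.6348 -0.2638  0.0536]
rod 207 med [0.6123 0.1508 0.137 ] min [0.606  0.0779 0.1313] max [0.618  0.2212 0.1407]
chest rect ((609.206787109375, 139.0417022705078), (260.0107116699219, 172.12876892089844), 86.53508758544922)
foot 143 med [ 0.595  -0.0986  0.0878] min [ 0.5831 -0.1086  0.0831] max [ 0.6129 -0.0816  0.1059]
mt 499 med [ 0.7888 -0.1828  0.0272] min [ 0.7413 -0.2278  0.0144] max [ 0.8328 -0.1364  0.0315]
tube 837 med [ 0.7827 -0.0201  0.0289] min [ 0.7596 -0.0908  0.014 ] max [0.8041 0.0458 0.0417]
bt 287 med [0.7676 0.1574 0.0223] min [0.7411 0.1331 0.0161] max [0.7943 0.1841 0.0268]
```

View pics/crop.png

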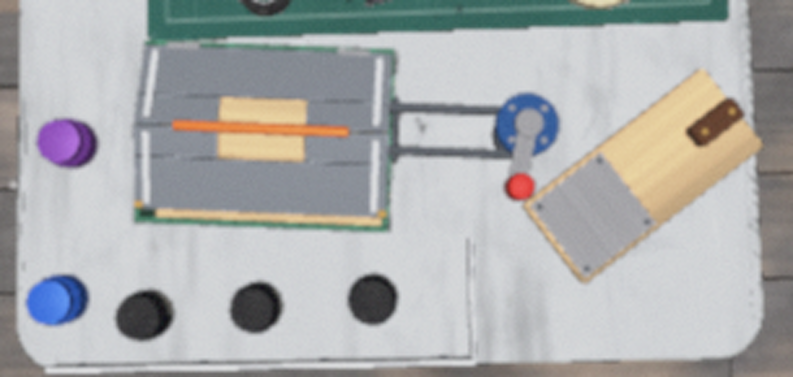

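The crop confirms three black jars, with blue and purple look-alikes to leave alone. I'll move towards the pad cleat, clear of the crank.

```bash
python3 - <<'E'
from m import *
z=np.load('top0.npz')
P=pts(z,(225,235,310,262),lambda p,W:(p[...,0]>200)&(p[...,2]<90)&(p[...,1]<150))
a,b=np.polyfit(P[:,1],P[:,0],1); print('rod slope deg',np.degrees(np.arctan(a)),'x at y=.15',a*.15+b)
Q=pts(z,(345,225,390,265),lambda p,W:(p[...,2]>p[...,0]+40)&(W[...,2]>.2))
print(cv2.minEnclosingCircle((Q[:,:2]*1000).astype(np.float32)))
Q=pts(z,(210,200,320,300),lambda p,W:(p[...,1]>p[...,0]+25)&(p[...,1]>p[...,2]+10)&(W[...,2]>.09)&(W[...,2]<.12));info('rim',Q)
r=cv2.minAreaRect((Q[:,:2]*1000).astype(np.float32)); print(r)
E
python3 -m handwheel '[[[0,0,-0.079],[0.32,-0.91,0],0],[[0,0,-0.079],[0.32,-0.91,0],0],[[0,0,-0.079],[0.32,-0.91,0],0],[[0,0,-0.079],[0.32,-0.91,0],0],[[0,0,-0.079],[0.32,-0.91,0],0]]'
python3 -m handwheel '[[[0,0,0],[0.32,-0.91,0],0],[[0,0,0],[0.32,-0.91,0],0],[[0,0,0],[0.32,-0.91,0],0],[[0,0,0],[0.32,-0.91,0],0],[[0,0,0],[0.32,-0.91,0],0]]'
python3 -m handwheel '[[[0,0,0],[0.32,-0.91,0],0],[[0,0,0],[0.32,-0.91,0],0],[[0,0,0],[0.32,-0.91,0],0],[[0,0,0],[0.32,-0.91,0],0],[[0,0,0],[0.32,-0.91,0],0]]'
```

```text
rod slope deg 3.536844071954539 x at y=.15 0.6122673569234173
((604.4905395507812, -85.4362564086914), 26.038476943969727)
rim 242 med [0.5293 0.1546 0.104 ] min [0.5183 0.0379 0.1005] max [0.6985 0.2666 0.1088]
((608.9390258789062, 148.24441528320312), (234.36180114746094, 170.77622985839844), 86.44200897216797)
time: 1.6
tool_pos: [0.2546, 0.2924, 0.2306]
ee_rot: [3.141, 0.0, 2.194]
wrist_force: [1.1, 0.1, 1.4]
width: 0.0942
finger_force: 0.0
time: 2.1
tool_pos: [0.3346, 0.0648, 0.231]
ee_rot: [3.14, 0.001, 2.199]
wrist_force: [1.5, 0.3, -0.4]
width: 0.094
finger_force: 0.0
time: 2.6
tool_pos: [0.4147, -0.1631, 0.2308]
ee_rot: [3.141, 0.001, 2.197]
wrist_force: [0.4, 0.1, 0.6]
width: 0.0939
finger_force: 0.0
```

```bash
python3 -m handwheel '[[[0,0,0],[0.81,-0.49,0],0],[[0,0,0],[0.81,-0.49,0],0],[[0,0,0],[0.81,-0.49,0],0],[[0,0,0],[0.81,-0.49,0],0],[[0,0,0],[0.81,-0.49,0],0]]'
python3 -m handwheel '[[[0,0,0],[0,0,-0.9],0],[[0,0,0],[0,0,-0.9],0],[[0,0,0],[0,0,-0.9],0],[[0,0,0],[0,0,-0.85],0],[[0,0,0],[0,0,0],0]]'
python3 -m handwheel '[[[0,0,0],[0,0,0],1],[[0,0,0],[0,0,0],1],[[0,0,0],[0,0,0],1],[[0,0,0],[0,0,0],1],[[0,0,0],[0,0,0],1]]'
```

```text
time: 3.1
tool_pos: [0.6185, -0.2845, 0.2302]
ee_rot: [3.141, -0.0, 2.198]
wrist_force: [1.0, -1.0, 0.1]
width: 0.0942
finger_force: 0.0
time: 3.6
tool_pos: [0.6163, -0.2829, 0.0501]
ee_rot: [-3.14, -0.003, 2.198]
wrist_force: [-0.2, -0.7, 0.1]
width: 0.094
finger_force: 0.0
time: 4.1
tool_pos: [0.6171, -0.2835, 0.0534]
ee_rot: [3.141, 0.001, 2.198]
wrist_force: [0.2, -0.9, 0.3]
width: 0.0571
finger_force: 0.0
```

```bash
python3 -m handwheel '[[[0,0,0],[0,0,0],1],[[0,0,0],[0,0,0],1],[[0,0,0],[0,0,0],1],[[0,0,0],[0,0,0],1],[[0,0,0],[0,0,0],1]]'
python3 -m handwheel '[[[0,0,-0.058],[0.05,0.2,0],1],[[0,0,-0.058],[0.05,0.2,0],1],[[0,0,-0.058],[0.05,0.2,0],1],[[0,0,-0.058],[0.06,0.2,0],1],[[0,0,-0.058],[0.06,0.2,0],1]]'
python3 - <<'E'
from m import *
p,d,W=snap('top','top1'); z=dict(p=p,W=W); np.savez('top1.npz',**z)
s,_,Ws=snap('scene','scene1'); np.savez('scene1.npz',p=s,W=Ws)
st()
Q=pts(z,(330,200,470,330),lambda p,W:(W[...,2]>.012)&(W[...,2]<.032)&(W[...,0]<.7)&(W[...,0]>.5)&(W[...,1]<-.02))
print(cv2.minAreaRect((Q[:,:2]*1000).astype(np.float32)))
a=np.hstack([cv2.resize(x[:,:,::-1],None,fx=3,fy=3) for x in (p[200:330,340:470],s[270:400,290:420])]);cv2.imwrite('pics/c1.png',a)
E
```

```text
time: 4.6
tool_pos: [0.6166, -0.2837, 0.053]
ee_rot: [-3.141, 0.0, 2.199]
wrist_force: [-1.5, -1.3, 0.6]
width: 0.0239
finger_force: 30.0
time: 5.1
tool_pos: [0.6301, -0.2336, 0.0529]
ee_rot: [-3.141, 0.001, 1.739]
wrist_force: [-0.1, -2.1, -0.4]
width: 0.0239
finger_force: 30.0
time 5.2
tool_pos [ 0.631  -0.2318  0.053 ]
ee_rot [ 3.1406e+00 -1.4000e-03  1.7440e+00]
wrist_force [ 0.4031  1.6214 -0.0483]
width 0.0241
joint_positions [-0.4371  0.4434  1.2885  0.0017  1.4097 -0.6106]
((599.6507568359375, -129.0760040283203), (140.10916137695312, 223.95326232910156), 16.606204986572266)
```

View pics/c1.png

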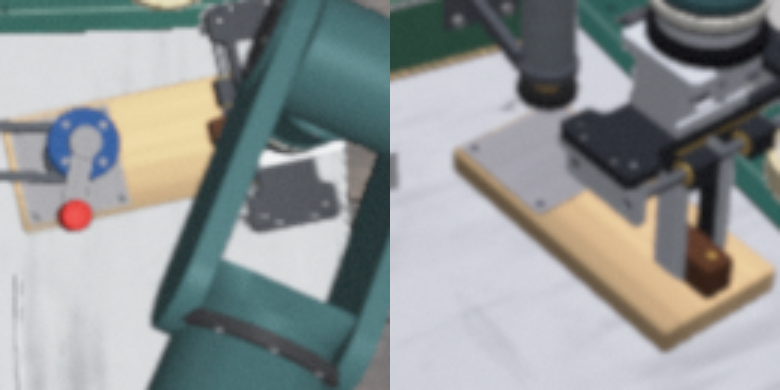

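The pad is now under the jack. I'll measure the plate against the axis.

```bash
python3 - <<'E'
from m import *
z=np.load('top1.npz');s=np.load('scene1.npz')
for n,zz,b in(('t',z,(335,225,400,285)),('s',s,(300,290,400,360))):
    Q=pts(zz,b,lambda p,W:(W[...,2]>.015)&(W[...,2]<.031)&(W[...,1]<-.02)&(W[...,1]>-.3))
    G=pts(zz,b,lambda p,W:(W[...,2]>.015)&(W[...,2]<.031)&(W[...,1]<-.02)&(W[...,1]>-.3)&(abs(p[...,0]-p[...,2])<35)&(p[...,0]>100)&(p[...,0]<200))
    for yaw in(98,99,100,101):
        y=np.radians(yaw);e=np.array([[np.cos(y),np.sin(y)],[np.sin(y),-np.cos(y)]])
        A=(Q[:,:2]-[.6045,-.086])@e.T; B=(G[:,:2]-[.6045,-.086])@e.T
        print(n,yaw,'all',np.round(np.percentile(A,[1,99],axis=0)*1000).tolist(),'grey',np.round(np.percentile(B,[1,99],axis=0)*1000).tolist(), np.ptp(A[:,1]))
Q=pts(s,(325,270,365,310),lambda p,W:(p.max(-1)<75)&(W[...,2]>.04)); info('foot0',Q)
E
```

```text
t 98 all [[-106.0, -49.0], [45.0, 51.0]] grey [[-49.0, -49.0], [44.0, 44.0]] 0.10495014771415903
t 99 all [[-106.0, -49.0], [45.0, 50.0]] grey [[-48.0, -49.0], [44.0, 44.0]] 0.10275177700120292
t 100 all [[-107.0, -49.0], [45.0, 49.0]] grey [[-48.0, -48.0], [43.0, 44.0]] 0.10052947734037003
t 101 all [[-108.0, -50.0], [45.0, 48.0]] grey [[-47.0, -49.0], [42.0, 44.0]] 0.10099339838023831
s 98 all [[-125.0, -50.0], [44.0, 44.0]] grey [[-46.0, -46.0], [45.0, 43.0]] 0.1046079743930636
s 99 all [[-125.0, -50.0], [44.0, 44.0]] grey [[-46.0, -46.0], [45.0, 42.0]] 0.10209459908187002
s 100 all [[-124.0, -50.0], [44.0, 42.0]] grey [[-45.0, -46.0], [46.0, 41.0]] 0.10114038737503316
s 101 all [[-124.0, -51.0], [44.0, 41.0]] grey [[-45.0, -46.0], [46.0, 41.0]] 0.1033419645059318
foot0 299 med [ 0.5946 -0.0943  0.0877] min [ 0.559  -0.2184  0.0494] max [0.6443 0.0298 0.1662]
```

```bash
python3 -m handwheel '[[[0,0,0],[0,0,0],0.45],[[0,0,0],[0,0,0],0.45],[[0,0,0],[0,0,0],0.45],[[0,0,0],[0,0,0.2],0.45],[[0,0,0],[0,0,0.8],0.45]]'
python3 -m handwheel '[[[0,0,0],[-0.3,0,0.95],0.45],[[0,0,0],[-0.3,0,0.95],0.45],[[0,0,0],[-0.3,0,0.95],0.45],[[0,0,0],[-0.3,0,0.95],0.45],[[0,0,0],[-0.3,0,0.95],0.45]]'
python3 - <<'E'
from m import *
p,d,W=snap('top'); z=dict(p=p,W=W); s,_,Ws=snap('scene'); 
red=lambda p,W:(p[...,0]>100)&(p[...,1]<.5*p[...,0])&(p[...,2]<.5*p[...,0])&(W[...,2]>.2)
info('t',pts(z,(350,250,385,295),red)); info('s',pts(dict(p=s,W=Ws),(300,210,330,255),red)); st()
Q=pts(z,(330,225,375,285),lambda p,W:(W[...,2]>.015)&(W[...,2]<.031)&(W[...,1]<-.02)); info('pad',Q)
E
```

```text
time: 5.7
tool_pos: [0.6272, -0.2324, 0.0979]
ee_rot: [-3.132, -0.007, 1.743]
wrist_force: [0.4, -0.7, -1.1]
width: 0.0514
finger_force: 0.0
time: 6.2
tool_pos: [0.5544, -0.2334, 0.3437]
ee_rot: [3.14, 0.001, 1.743]
wrist_force: [0.4, -0.3, 0.6]
width: 0.0515
finger_force: 0.0
t 78 med [ 0.551  -0.072   0.2768] min [ 0.543  -0.0809  0.2619] max [ 0.5591 -0.0639  0.2799]
s 156 med [ 0.5448 -0.0812  0.263 ] min [ 0.5399 -0.0867  0.2318] max [ 0.5544 -0.0694  0.2768]
time 6.3
tool_pos [ 0.5555 -0.2344  0.3523]
ee_rot [3.127  0.0117 1.7418]
wrist_force [0.7974 0.6025 1.7344]
width 0.0514
joint_positions [-4.9320e-01  2.0550e-01  9.9740e-01 -3.0000e-04  1.9199e+00 -6.6440e-01]
pad 559 med [ 0.5984 -0.0629  0.0238] min [ 0.5543 -0.119   0.0184] max [ 0.6556 -0.0376  0.0283]
```

```bash
python3 -m handwheel '[[[0,0,0],[-0.02,0.8,0],0.45],[[0,0,0],[-0.02,0.8,0],0.45],[[0,0,0],[-0.02,0.8,0],0.45],[[0,0,0],[-0.02,0.82,0],0.45],[[0,0,0],[0,0,0],0.45]]'
python3 -m handwheel '[[[0,0,0],[0,0,-0.6],0.45],[[0,0,0],[0,0,-0.6],0.45],[[0,0,0],[0,0,-0.4],0.45],[[0,0,0],[0,0,0],0.45],[[0,0,0],[0,0,0],0.7]]'
python3 -m handwheel '[[[0,0,0],[0,0,0],1],[[0,0,0],[0,0,0],1],[[0,0,0],[0,0,0],1],[[0,0,0],[0,0,0],1],[[0,0,0],[0,0,0],1]]'
```

```text
time: 6.8
tool_pos: [0.5512, -0.0682, 0.3413]
ee_rot: [3.14, -0.001, 1.749]
wrist_force: [0.3, 0.1, -0.2]
width: 0.0513
finger_force: 0.0
time: 7.3
tool_pos: [0.5515, -0.0731, 0.2607]
ee_rot: [-3.141, 0.0, 1.742]
wrist_force: [-0.2, 0.5, 0.0]
width: 0.0468
finger_force: 0.0
time: 7.8
tool_pos: [0.551, -0.0728, 0.2619]
ee_rot: [3.142, 0.001, 1.742]
wrist_force: [-4.4, -1.6, 5.0]
width: 0.0212
finger_force: 30.0
```

```bash
python3 - <<'E'
import numpy as np
t0=np.degrees(np.arctan2(-.0728+.086,.551-.6045));print(t0)
t=np.radians(t0-30*np.arange(13));d=np.diff(np.c_[np.cos(t),np.sin(t)]*.055,axis=0)/.05
print(np.round(d,2).tolist())
s=dict(np.load('scene0.npz'));p=s['p'];W=s['W']
for v in range(292,312,1):print(v,[ (int(p[v,u].sum()),round(float(W[v,u,2])*1000) if W[v,u,2]==W[v,u,2] else None) for u in(337,342,347)])
E
python3 -m handwheel '[[[0,0,0],[0.25,0.51,0],1],[[0,0,0],[0.47,0.32,0],1]]'
```

```text
166.14028346321282
[[0.27, 0.5], [0.49, 0.29], [0.57, 0.01], [0.5, -0.27], [0.29, -0.49], [0.01, -0.57], [-0.27, -0.5], [-0.49, -0.29], [-0.57, -0.01], [-0.5, 0.27], [-0.29, 0.49], [-0.01, 0.57]]
292 [(201, 115), (209, 116), (192, 111)]
293 [(204, 109), (205, 114), (210, 111)]
294 [(198, 106), (216, 107), (202, 110)]
295 [(157, 105), (203, 107), (176, 109)]
296 [(133, 102), (163, 106), (144, 108)]
297 [(115, 103), (132, 105), (123, 104)]
298 [(116, 99), (157, 104), (112, 102)]
299 [(101, 89), (168, 100), (96, 85)]
300 [(89, 85), (153, 86), (92, 90)]
301 [(80, 88), (114, 85), (90, 87)]
302 [(87, 88), (91, 85), (81, 89)]
303 [(75, 84), (91, 86), (70, 89)]
304 [(128, 83), (76, 88), (103, 84)]
305 [(280, 80), (125, 83), (242, 81)]
306 [(442, -1), (271, 82), (416, 79)]
307 [(546, 1), (435, -2), (535, -2)]
308 [(561, -1), (543, -1), (560, -6)]
309 [(566, -3), (573, -1), (567, -3)]
310 [(567, -4), (576, -4), (569, 0)]
311 [(565, 2), (572, -1), (569, -5)]
time: 8.0
tool_pos: [0.586, -0.0328, 0.2618]
ee_rot: [-3.139, 0.005, 1.74]
wrist_force: [-2.8, -15.2, 3.7]
width: 0.0215
finger_force: 30.0
```

```bash

python3 -m handwheel '[[[0,0,0],[0.61,-0.03,0],1],[[0,0,0],[0.5,-0.27,0],1],[[0,0,0],[0.29,-0.49,0],1],[[0,0,0],[0.01,-0.57,0],1],[[0,0,0],[-0.27,-0.5,0],1]]'
python3 -m handwheel '[[[0,0,0],[-0.49,-0.29,0],1],[[0,0,0],[-0.57,-0.01,0],1],[[0,0,0],[-0.5,0.27,0],1],[[0,0,0],[-0.29,0.49,0],1],[[0,0,0],[-0.01,0.57,0],1]]'
```

```text
time: 8.5
tool_pos: [0.6468, -0.1209, 0.2618]
ee_rot: [3.136, -0.006, 1.748]
wrist_force: [-3.7, 11.8, 7.9]
width: 0.0216
finger_force: 30.0
time: 9.0
tool_pos: [0.5502, -0.0758, 0.262]
ee_rot: [3.141, 0.008, 1.737]
wrist_force: [4.0, -8.4, 0.8]
width: 0.0217
finger_force: 30.0
```

```bash

python3 -m handwheel '[[[0,0,0],[0.27,0.5,0],1],[[0,0,0],[0.49,0.29,0],1],[[0,0,0],[0.57,0.01,0],1],[[0,0,0],[0.5,-0.27,0],1],[[0,0,0],[0.29,-0.49,0],1]]'
python3 -m handwheel '[[[0,0,0],[0.01,-0.57,0],1],[[0,0,0],[-0.27,-0.5,0],1],[[0,0,0],[-0.49,-0.29,0],1],[[0,0,0],[-0.57,-0.01,0],1],[[0,0,0],[-0.5,0.27,0],1]]'
python3 -m handwheel '[[[0,0,0],[-0.29,0.49,0],1],[[0,0,0],[-0.01,0.57,0],1],[[0,0,0],[0.27,0.5,0],1],[[0,0,0],[0.49,0.29,0],1],[[0,0,0],[0.57,0.01,0],1]]'
python3 -m handwheel '[[[0,0,0],[0.5,-0.27,0],1],[[0,0,0],[0.29,-0.49,0],1],[[0,0,0],[0.01,-0.57,0],1]]'
python3 - <<'E'
from m import *
p,d,W=snap('scene','sc2'); np.savez('sc2.npz',p=p,W=W); st()
for v in range(300,345,1):print(v,[ (int(p[v,u].sum()),round(float(W[v,u,2])*1000,1)) for u in(335,339,342,345,349)])
cv2.imwrite('pics/c2.png',cv2.resize(p[240:360,280:440,::-1],None,fx=4,fy=4))
E
```

```text
time: 9.5
tool_pos: [0.657, -0.0673, 0.2618]
ee_rot: [-3.139, -0.004, 1.747]
wrist_force: [-14.4, 3.5, 10.3]
width: 0.0215
finger_force: 30.0
time: 10.0
tool_pos: [0.5692, -0.1276, 0.2619]
ee_rot: [3.131, 0.005, 1.741]
wrist_force: [11.3, 1.2, 3.3]
width: 0.0216
finger_force: 30.0
time: 10.5
tool_pos: [0.6162, -0.0309, 0.2618]
ee_rot: [-3.138, 0.0, 1.744]
wrist_force: [-10.6, -8.2, 6.7]
width: 0.0215
finger_force: 30.0
time: 10.8
tool_pos: [0.6589, -0.0953, 0.2618]
ee_rot: [3.14, -0.006, 1.748]
wrist_force: [-9.8, 9.6, 8.6]
width: 0.0215
finger_force: 30.0
time 10.85
tool_pos [ 0.6576 -0.1005  0.2619]
ee_rot [-3.1408e+00 -3.0000e-03  1.7427e+00]
wrist_force [-4.6444  4.6854  5.1614]
width 0.0214
joint_positions [-0.238   0.3494  0.9969  0.0025  1.7972 -0.4094]
300 [(559, 2.0), (264, 86.8), (261, 87.0), (251, 90.5), (576, 1.9)]
301 [(557, 0.4), (269, 86.2), (267, 85.2), (263, 87.3), (577, -2.0)]
302 [(559, -1.5), (265, 82.3), (273, 82.2), (257, 81.9), (571, -0.3)]
303 [(558, 0.0), (266, 81.3), (267, 80.3), (259, 83.4), (577, -2.4)]
304 [(545, -2.6), (267, 77.9), (270, 79.2), (261, 79.
[... 2100 characters left out ...]

335 [(475, 19.2), (476, 20.8), (469, 20.9), (472, 18.6), (461, 22.5)]
336 [(475, 21.2), (460, 23.3), (470, 22.0), (469, 20.7), (460, 21.0)]
337 [(459, 25.9), (404, 23.0), (468, 21.4), (469, 20.8), (480, 19.7)]
338 [(442, 20.5), (351, 23.1), (455, 25.2), (470, 20.5), (510, 20.9)]
339 [(425, 17.0), (397, 23.7), (455, 21.3), (477, 21.1), (525, 20.2)]
340 [(416, 22.4), (446, 25.3), (433, 20.3), (496, 21.4), (523, 18.6)]
341 [(383, 19.2), (437, 23.6), (432, 20.3), (491, 18.5), (519, 19.5)]
342 [(330, 19.9), (418, 18.4), (448, 18.1), (483, 21.8), (512, 18.0)]
343 [(271, 16.9), (422, 21.8), (455, 23.2), (469, 19.5), (505, 18.1)]
344 [(241, 11.0), (403, 21.1), (450, 19.7), (464, 19.8), (494, 21.6)]
```

View pics/c2.png

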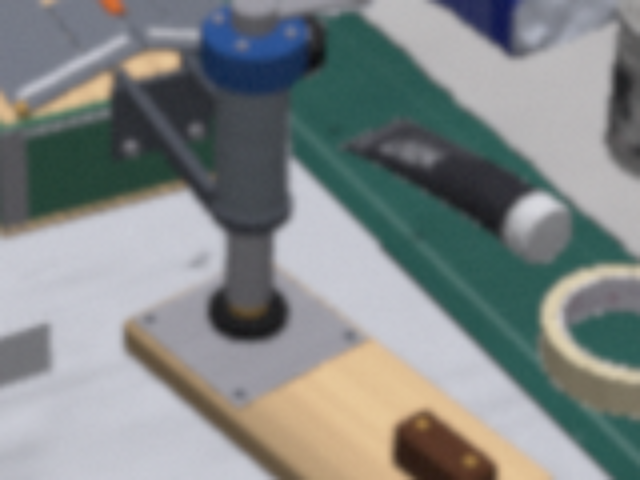

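```bash

cat > edge.py <<'E'
from m import *
def edge(p):
    g=p.astype(float).sum(-1)[:,336:349]
    out=[]
    for c in range(g.shape[1]):
        v=310+int(np.argmin(g[310:334,c])); 
        while g[v,c]<280: v+=1
        out.append(v-(g[v,c]-280)/(g[v,c]-g[v-1,c]))
    return np.round(max(out),2),np.round(np.median(out),2)
E
python3 - <<'E'
from edge import *
c=robot.calibration('scene');K=np.array(c['mtx']);T=np.linalg.inv(np.array(c['extrinsics']))
for z in(.020,.024,.028,.032,.034,.084,.08):
    a=np.linspace(0,6.28,200);X=np.c_[.6045+.022*np.cos(a),-.086+.022*np.sin(a),0*a+z,1+0*a]@T.T;u=X[:,:3]@K.T;u=u[:,:2]/u[:,2:];print(z,u[u[:,1].argmax()])
print(edge(np.load('sc2.npz')['p']))
E
python3 -m handwheel '[[[0,0,0],[-0.27,-0.5,0],1],[[0,0,0],[-0.49,-0.29,0],1],[[0,0,0],[-0.57,-0.01,0],1],[[0,0,0],[-0.5,0.27,0],1]]'
python3 -c "
from edge import *
print(edge(snap('scene')[0]));st()"
```

```text
0.02 [342.24102619 329.01340896]
0.024 [342.2735074  327.55381132]
0.028 [342.30609453 326.08945367]
0.032 [342.3387881  324.62031267]
0.034 [342.35517497 323.88394109]
0.084 [342.77373368 305.07530026]
0.08 [342.73960749 306.60881828]
(np.float64(324.84), np.float64(324.61))
time: 11.25
tool_pos: [0.5693, -0.1276, 0.2619]
ee_rot: [3.131, 0.005, 1.741]
wrist_force: [12.5, 1.7, 2.5]
width: 0.0216
finger_force: 30.0
(np.float64(327.07), np.float64(326.66))
time 11.3
tool_pos [ 0.5659 -0.1243  0.262 ]
ee_rot [3.1345e+00 1.4000e-03 1.7431e+00]
wrist_force [ 2.507  -0.3785  0.6347]
width 0.0214
joint_positions [-0.3152  0.1443  1.246   0.0021  1.7444 -0.4872]
```

```bash

python3 -m handwheel '[[[0,0,0],[-0.29,0.49,0],1],[[0,0,0],[-0.01,0.57,0],1]]'
python3 -c "
from edge import *
print(edge(snap('scene')[0]));print(robot.get_obs()['wrist_force'])"
python3 -m handwheel '[[[0,0,0],[0.27,0.5,0],1],[[0,0,0],[0.49,0.29,0],1]]'
python3 -c "
from edge import *
print(edge(snap('scene')[0]));print(robot.get_obs()['wrist_force'])"
```

```text
time: 11.5
tool_pos: [0.5501, -0.0768, 0.2619]
ee_rot: [-3.14, 0.009, 1.737]
wrist_force: [1.4, -10.9, 1.7]
width: 0.0213
finger_force: 30.0
(np.float64(327.08), np.float64(326.7))
[-3.00134785 -4.70440848  6.20075439]
time: 11.75
tool_pos: [0.5859, -0.0331, 0.2619]
ee_rot: [-3.134, 0.0, 1.742]
wrist_force: [-10.5, -7.7, 6.5]
width: 0.0219
finger_force: 30.0
(np.float64(327.1), np.float64(326.73))
[-6.21881883 -0.25196479  5.58750486]
```

Touch came at about step 33.7 and the crank is now at step 38, so the spring is in roughly 7 mm. I'll release the knob and check.

```bash

python3 -m handwheel '[[[0,0,0],[0,0,0],0.4],[[0,0,0],[0,0,0],0.4],[[0,0,0],[0,0,0],0.4],[[0,0,0],[0,0,0.7],0.4],[[0,0,0],[0,0,0.9],0.4]]'
python3 -m handwheel '[[[0,0,0],[0,0,0.6],0],[[0,0,0],[0,0.6,0.4],0],[[0,0,0],[0,0.9,0],0],[[0,0,0],[0,0.9,0],0],[[0,0,0],[0,0.9,0],0]]'
python3 - <<'E'
from edge import *
p,_,W=snap('scene','sc3');print(edge(p))
t,_,W=snap('top','top3')
z=dict(p=t,W=W)
red=lambda p,W:(p[...,0]>100)&(p[...,1]<.5*p[...,0])&(p[...,2]<.5*p[...,0])&(W[...,2]>.2)
info('knob',pts(z,(340,220,395,295),red))
for n,b in(('j1',(205,300,243,338)),('j2',(248,300,285,335)),('j3',(290,295,330,333))):
    info(n,pts(z,b,lambda p,W:(p.sum(-1)<200)&(W[...,2]>.045)&(W[...,2]<.07)))
st()
E
```

```text
time: 12.3
tool_pos: [0.5884, -0.033, 0.3373]
ee_rot: [-3.134, -0.003, 1.742]
wrist_force: [0.9, -0.1, 0.1]
width: 0.0555
finger_force: 0.0
time: 12.8
tool_pos: [0.5895, 0.1332, 0.3904]
ee_rot: [3.141, -0.0, 1.742]
wrist_force: [0.2, 0.2, -0.4]
width: 0.0923
finger_force: 0.0
(np.float64(327.26), np.float64(326.89))
knob 83 med [ 0.5885 -0.0326  0.2767] min [ 0.5807 -0.0404  0.2373] max [ 0.5978 -0.0235  0.2803]
j1 198 med [0.4407 0.2755 0.0598] min [0.4228 0.2583 0.0519] max [0.4581 0.2925 0.0641]
  return _methods._mean(a, axis=axis, dtype=dtype,
  ret = um.true_divide(
Traceback (most recent call last):
  File "m.py", line 5, in info
    print(n,len(P),'med',np.round(np.median(P,0),4),'min',np.round(np.percentile(P,3,axis=0),4),'max',np.round(np.percentile(P,97,axis=0),4))
                                                                   ~~~~~~~~~~~~~^^^^^^^^^^^^
IndexError: index -1 is out of bounds for axis 0 with size 0
```

```bash

python3 -m handwheel '[[[0,0,-0.074],[0.24,0.15,-0.6],0.72],[[0,0,-0.074],[0.24,0.15,-0.8],0.72],[[0,0,0],[0,0,-0.8],0.72],[[0,0,0],[0,0,-0.8],0.72],[[0,0,0],[0,0,0],0.72]]'
python3 -m handwheel '[[[0,0,0],[0,0,0],0.72],[[0,0,0],[0,0,0],0.72],[[0,0,0],[0,0,0],0.72],[[0,0,0],[0,0,0],0.72]]'
python3 - <<'E'
from m import *
st()
a=np.array([.3,.5,.7,.9,1.1,1.3,1.45]);x=-80*np.cos(a);z=80*np.sin(a)
print(np.round(np.c_[np.diff(x)*.998,-np.diff(x)*.062,np.diff(z)]/50,3).tolist())
s,_,_=snap('scene','sc4');cv2.imwrite('pics/c4.png',cv2.resize(s[150:320,180:380,::-1],None,fx=3,fy=3))
E
```

```text
time: 13.4
tool_pos: [0.6096, 0.1454, 0.2308]
ee_rot: [-3.124, 0.004, 1.509]
wrist_force: [0.4, 0.0, -1.0]
width: 0.0576
finger_force: 0.0
time: 13.8
tool_pos: [0.6146, 0.1472, 0.2436]
ee_rot: [3.136, -0.001, 1.51]
wrist_force: [-0.6, 0.6, 0.0]
width: 0.0271
finger_force: 0.0
time 13.8
tool_pos [0.6146 0.1472 0.2436]
ee_rot [ 3.1363e+00 -1.1000e-03  1.5102e+00]
wrist_force [-0.5595  0.5989  0.05  ]
width 0.0271
joint_positions [ 0.1453  0.2662  1.1382 -0.      1.7318  0.2059]
[[0.124, -0.008, 0.294], [0.18, -0.011, 0.264], [0.229, -0.014, 0.223], [0.268, -0.017, 0.173], [0.297, -0.018, 0.116], [0.235, -0.015, 0.047]]
```

View pics/c4.png

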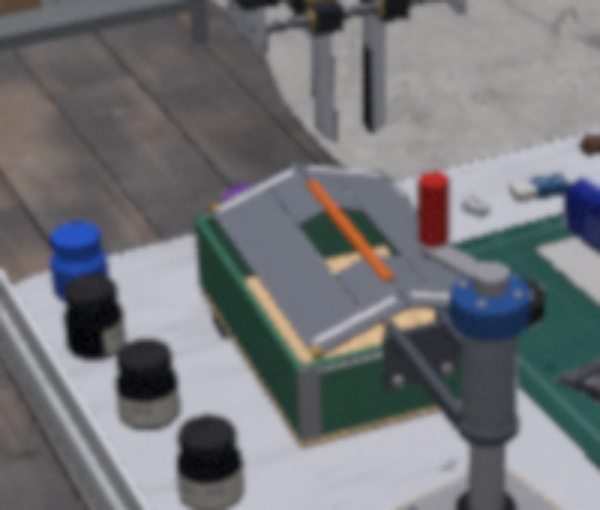

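The fingers hover over the rod. I'll lower them astride it and grip.

```bash

python3 -m handwheel '[[[0,0,0],[-0.03,0,-0.8],0.72],[[0,0,0],[0,0,-0.8],0.72],[[0,0,0],[0,0,-0.34],0.72],[[0,0,0],[0,0,0],1],[[0,0,0],[0,0,0],1]]'
python3 -m handwheel '[[[0,0,0],[0,0,0],1],[[0,0,0],[0,0,0],1]]'
```

```text
time: 14.35
tool_pos: [0.6126, 0.1473, 0.1446]
ee_rot: [3.14, -0.0, 1.51]
wrist_force: [-0.0, -0.4, 0.5]
width: 0.0138
finger_force: 0.0
time: 14.55
tool_pos: [0.6126, 0.1473, 0.1457]
ee_rot: [3.139, -0.001, 1.51]
wrist_force: [-2.6, 0.8, 2.0]
width: 0.0092
finger_force: 30.0
```

```bash

python3 -m handwheel '[[[0,0,0],[0.124,-0.008,0.294],1],[[0,0,0],[0.18,-0.011,0.264],1],[[0,0,0],[0.229,-0.014,0.223],1]]'
python3 -m handwheel '[[[0,0,0],[0.268,-0.017,0.173],1],[[0,0,0],[0.297,-0.018,0.116],1],[[0,0,0],[0.235,-0.015,0.047],1],[[0,0,0],[0,0,0],1],[[0,0,0],[0,0,0],1]]'
```

```text
time: 14.85
tool_pos: [0.6356, 0.1459, 0.1829]
ee_rot: [-3.133, 0.0, 1.511]
wrist_force: [-8.6, 0.4, -0.4]
width: 0.0088
finger_force: 30.0
time: 15.35
tool_pos: [0.6803, 0.143, 0.2036]
ee_rot: [3.135, -0.001, 1.51]
wrist_force: [-0.5, -0.1, 5.0]
width: 0.0088
finger_force: 30.0
```

```bash

python3 -m handwheel '[[[0,0,0],[0,0,0],0.72],[[0,0,0],[0,0,0],0.72],[[0,0,0],[0,0,0],0.72],[[0,0,0],[0,0,0.6],0.72],[[0,0,0],[0,0,0.8],0.72]]'
python3 -m handwheel '[[[0,0,0.095],[-0.5,0,0],0.25],[[0,0,0.095],[-0.8,0.3,0],0.25],[[0,0,0.095],[-0.9,0.3,0],0.25],[[0,0,0.095],[-0.9,0.3,0],0.25],[[0,0,0.095],[-0.9,0.3,0],0.25]]'
python3 - <<'E'
from m import *
st()
t,_,W=snap('top','top5');s,_,Ws=snap('scene','sc5')
z=dict(p=t,W=W); info('rod',pts(z,(215,190,325,262),lambda p,W:(p[...,0]>190)&(p[...,2]<90)&(p[...,1]<150)))
info('rods',pts(dict(p=s,W=Ws),(240,150,345,260),lambda p,W:(p[...,0]>180)&(p[...,2]<90)&(p[...,1]<150)))
for q in('top','scene'): print([(np.round(b['bbox']).tolist(),round(b['p'],2)) for b in robot.boxes_of('jar1',q)])
cv2.imwrite('pics/c5.png',np.vstack([cv2.resize(t[190:345,165:385,::-1],(440,310)),cv2.resize(s[190:330,180:380,::-1],(440,308))])[:600])
E
```

```text
time: 15.85
tool_pos: [0.6774, 0.1428, 0.2659]
ee_rot: [-3.134, 0.002, 1.51]
wrist_force: [0.8, 0.6, 0.1]
width: 0.0264
finger_force: 0.0
time: 16.35
tool_pos: [0.4768, 0.2033, 0.269]
ee_rot: [3.142, -0.0, 2.262]
wrist_force: [0.4, 0.8, 0.4]
width: 0.0628
finger_force: 0.0
time 16.35
tool_pos [0.4768 0.2033 0.269 ]
ee_rot [ 3.1415e+00 -3.0000e-04  2.2622e+00]
wrist_force [0.3837 0.784  0.3755]
width 0.0628
joint_positions [ 2.9340e-01  1.2100e-02  1.3735e+00  3.0000e-04  1.7561e+00 -3.9790e-01]
rod 132 med [0.6806 0.1703 0.1918] min [0.6737 0.073  0.1887] max [0.6857 0.2196 0.1952]
rods 71 med [0.6771 0.1252 0.1912] min [ 0.585  -0.0363  0.1871] max [0.6828 0.2183 0.2766]
[([300.0, 308.0, 321.0, 325.0], 0.87), ([255.0, 307.0, 276.0, 328.0], 0.81), ([179.0, 246.0, 201.0, 264.0], 0.78)]
[([195.0, 223.0, 212.0, 248.0], 0.73), ([203.0, 242.0, 225.0, 274.0], 0.69), ([217.0, 260.0, 242.0, 294.0], 0.6)]
```

View pics/c5.png

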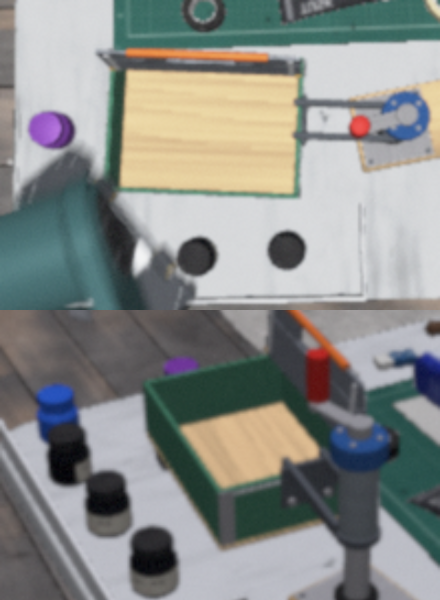

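The cover stands folded, with the rod at z 0.19. In the scene crop the three jars still stand at about (68,450), (107,503) and (153,560), and the chest is empty. Now jar j1.

```bash

python3 -m handwheel '[[[0,0,0.095],[-0.15,0.29,0],0.25],[[0,0,0.095],[-0.15,0.29,0],0.25],[[0,0,0.095],[-0.15,0.29,0],0.25],[[0,0,0.095],[-0.15,0.29,0],0.25],[[0,0,0.095],[-0.15,0.29,0],0.25]]'
python3 -m handwheel '[[[0,0,0.05],[0,0,-0.8],0.25],[[0,0,0],[0,0,-0.9],0.25],[[0,0,0],[0,0,0],0.25]]'
```

```text
time: 17.05
tool_pos: [0.4428, 0.2756, 0.269]
ee_rot: [-3.141, 0.0, 3.006]
wrist_force: [-0.2, -0.2, -0.3]
width: 0.0705
finger_force: 0.0
time: 17.35
tool_pos: [0.4377, 0.2728, 0.1752]
ee_rot: [-3.133, -0.016, 3.079]
wrist_force: [-0.8, 1.0, -0.8]
width: 0.0704
finger_force: 0.0
```

```bash
python3 - <<'E'
from m import *
s,_,Ws=snap('scene');z=dict(p=s,W=Ws)
for n,zz,b in(('old',np.load('scene0.npz'),(198,238,222,258)),('new',z,(198,238,226,262))):
    info(n,pts(zz,b,lambda p,W:(p.sum(-1)<200)&(W[...,2]>.05)&(W[...,2]<.066)))
E
```

```text
old 154 med [0.4347 0.2723 0.0571] min [0.4178 0.2548 0.0517] max [0.4515 0.2967 0.0607]
new 154 med [0.435  0.2725 0.0568] min [0.4175 0.257  0.0509] max [0.4513 0.2964 0.0611]
```

```bash

python3 -m handwheel '[[[0,0,0],[-0.03,0,-0.8],0.25],[[0,0,0],[0,0,-0.8],0.25],[[0,0,0],[0,0,-0.8],0.25],[[0,0,0],[0,0,-0.4],0.25],[[0,0,0],[0,0,0],0.25]]'
python3 -m handwheel '[[[0,0,0],[0,0,0],1],[[0,0,0],[0,0,0],1],[[0,0,0],[0,0,0],1],[[0,0,0],[0,0,0],1],[[0,0,0],[0,0,0],1]]'
```

```text
time: 17.9
tool_pos: [0.4406, 0.2752, 0.044]
ee_rot: [-3.141, -0.001, 3.08]
wrist_force: [0.5, 0.6, 0.2]
width: 0.0705
finger_force: 0.0
time: 18.4
tool_pos: [0.4415, 0.2764, 0.047]
ee_rot: [3.139, 0.005, 3.081]
wrist_force: [1.4, 0.8, 6.3]
width: 0.047
finger_force: 30.0
```

```bash

python3 -m handwheel '[[[0,0,0],[0,0,0.6],1],[[0,0,0],[0,0,0.9],1],[[0,0,0],[0,0,0.9],1],[[0,0,0],[0,0,0.6],1],[[0,0,0],[0.71,-0.34,0],1]]'
python3 -m handwheel '[[[0,0,0],[0.71,-0.34,0],1],[[0,0,0],[0.71,-0.34,0],1],[[0,0,0],[0.71,-0.34,0],1],[[0,0,0],[0,0,0],1],[[0,0,0],[0,0,0],1]]'
python3 - <<'E'
from m import *
st()
s,_,Ws=snap('scene','sc6');cv2.imwrite('pics/c6.png',cv2.resize(s[150:310,190:390,::-1],None,fx=3,fy=3))
E
```

```text
time: 18.9
tool_pos: [0.4752, 0.2613, 0.2015]
ee_rot: [3.135, 0.009, 3.086]
wrist_force: [1.2, -0.1, -0.9]
width: 0.047
finger_force: 30.0
time: 19.4
tool_pos: [0.5814, 0.2069, 0.1932]
ee_rot: [-3.141, -0.003, 3.08]
wrist_force: [-0.8, 0.4, -1.0]
width: 0.0471
finger_force: 30.0
time 19.4
tool_pos [0.5814 0.2069 0.1932]
ee_rot [-3.1413e+00 -2.7000e-03  3.0798e+00]
wrist_force [-0.7568  0.3765 -0.9542]
width 0.0471
joint_positions [ 2.4980e-01  2.4810e-01  1.2596e+00  6.0000e-04  1.6366e+00 -1.2592e+00]
```

View pics/c6.png

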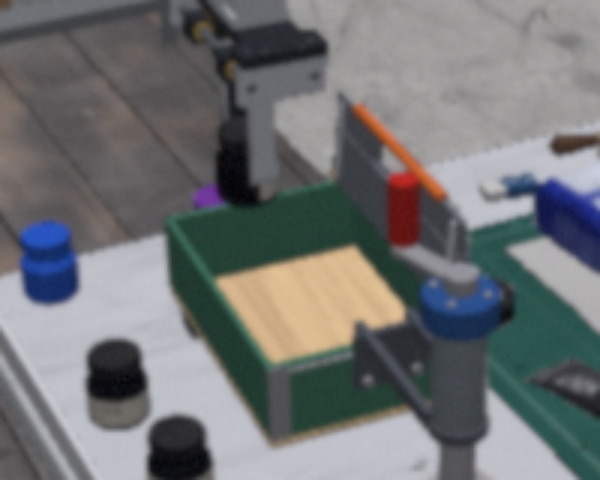

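Jar 1 hangs upright over the chest. I'll lower it.

```bash

python3 -m handwheel '[[[0,0,0],[0,0,-0.6],1],[[0,0,0],[0,0,-0.8],1],[[0,0,0],[0,0,-0.6],1],[[0,0,0],[0,0,-0.12],1],[[0,0,0],[0,0,0],1]]'
python3 -m handwheel '[[[0,0,0],[0,0,-0.04],1],[[0,0,0],[0,0,0],1],[[0,0,0],[0,0,0],1]]'
```

```text
time: 19.95
tool_pos: [0.58, 0.2081, 0.0877]
ee_rot: [-3.141, -0.003, 3.082]
wrist_force: [0.1, 1.0, -1.2]
width: 0.0473
finger_force: 30.0
time: 20.25
tool_pos: [0.5826, 0.2078, 0.0885]
ee_rot: [3.14, 0.003, 3.081]
wrist_force: [-0.3, 0.1, -2.1]
width: 0.047
finger_force: 30.0
```

```bash

python3 -m handwheel '[[[0,0,0],[0,0,-0.06],1],[[0,0,0],[0,0,0],1],[[0,0,0],[0,0,0],1]]'
python3 -m handwheel '[[[0,0,0],[0,0,-0.04],1],[[0,0,0],[0,0,0],1],[[0,0,0],[0,0,0],1]]'
```

```text
time: 20.55
tool_pos: [0.5816, 0.2074, 0.0833]
ee_rot: [3.142, -0.0, 3.081]
wrist_force: [-0.5, 0.4, -1.2]
width: 0.0472
finger_force: 30.0
time: 20.85
tool_pos: [0.5822, 0.2076, 0.083]
ee_rot: [3.141, 0.002, 3.081]
wrist_force: [-1.9, -1.3, 5.5]
width: 0.0474
finger_force: 30.0
```

```bash

python3 -m handwheel '[[[0,0,0],[0,0,0],0.27],[[0,0,0],[0,0,0],0.27],[[0,0,0],[0,0,0],0.27],[[0,0,0],[0,0,0.5],0.27],[[0,0,0],[0,0,0.9],0.27]]'
python3 -m handwheel '[[[0,0,0],[0,0,0.5],0.25],[[0,0,0],[-0.7,-0.2,0],0.25],[[0,0,0],[-0.8,-0.2,0],0.25],[[0,0,0],[-0.7,-0.2,0],0.25],[[0,0,0],[-0.5,-0.2,0],0.25]]'
python3 - <<'E'
from m import *
t,_,W=snap('top','top7');s,_,Ws=snap('scene');z=dict(p=t,W=W);zs=dict(p=s,W=Ws)
lid=lambda p,W:(p.sum(-1)<200)&(W[...,2]>.045)&(W[...,2]<.066)
for n,zz,b in(('j2 s',zs,(218,262,246,284)),('j3 s',zs,(236,286,262,308)),('j2s old',np.load('scene0.npz'),(218,262,246,284)),('j3s old',np.load('scene0.npz'),(236,286,262,308)),('j3 t',z,(290,295,330,333)),('jar in chest',z,(210,210,270,285))):
  try: info(n,pts(zz,b,lid if 'chest' not in n else (lambda p,W:(p.sum(-1)<200)&(W[...,2]>.07)&(W[...,2]<.11))))
  except Exception: print(n,'none')
st()
E
```

```text
time: 21.35
tool_pos: [0.5789, 0.2067, 0.1467]
ee_rot: [-3.138, -0.01, 3.081]
wrist_force: [0.5, 0.7, -0.8]
width: 0.0686
finger_force: 0.0
time: 21.85
tool_pos: [0.4446, 0.1672, 0.1759]
ee_rot: [3.142, -0.001, 3.082]
wrist_force: [0.7, 0.1, 0.1]
width: 0.0701
finger_force: 0.0
j2 s 191 med [0.4398 0.1598 0.0567] min [0.4235 0.1468 0.0461] max [0.4569 0.1834 0.0603]
j3 s 222 med [0.4458 0.0447 0.0567] min [0.4286 0.0317 0.0468] max [0.4626 0.0681 0.0603]
j2s old 202 med [0.4396 0.1606 0.0566] min [0.4235 0.1467 0.0464] max [0.4572 0.1844 0.0604]
j3s old 226 med [0.4458 0.0457 0.0567] min [0.4291 0.0312 0.0468] max [0.4629 0.0678 0.0608]
j3 t 224 med [0.4512 0.0529 0.0599] min [0.4337 0.0354 0.0544] max [0.4684 0.0706 0.0637]
jar in chest 437 med [0.5802 0.2155 0.0942] min [0.5449 0.1866 0.0709] max [0.6648 0.2651 0.1007]
time 21.95
tool_pos [0.4442 0.1669 0.1762]
ee_rot [-3.1414e+00 -8.0000e-04  3.0812e+00]
wrist_force [-0.512  -0.3408 -0.3669]
width 0.0706
joint_positions [ 2.3970e-01 -6.4200e-02  1.6312e+00  1.0000e-04  1.5753e+00 -1.2707e+00]
```

```bash

python3 -m handwheel '[[[0,0,0],[0.03,0,-0.7],0.25],[[0,0,0],[0,0,-0.8],0.25],[[0,0,0],[0,0,-0.8],0.25],[[0,0,0],[0,0,-0.42],0.25],[[0,0,0],[0,0,0],0.4]]'
python3 -m handwheel '[[[0,0,0],[0,0,0],1],[[0,0,0],[0,0,0],1],[[0,0,0],[0,0,0],1],[[0,0,0],[0,0,0],1],[[0,0,0],[0,0,0],1]]'
```

```text
time: 22.45
tool_pos: [0.4459, 0.1669, 0.0362]
ee_rot: [-3.139, -0.008, 3.081]
wrist_force: [-0.2, 0.2, -0.6]
width: 0.0652
finger_force: 0.0
time: 22.95
tool_pos: [0.4498, 0.1679, 0.0422]
ee_rot: [3.14, 0.004, 3.081]
wrist_force: [1.0, 0.6, 4.2]
width: 0.0475
finger_force: 30.0
```

```bash

python3 -m handwheel '[[[0,0,0],[0,0,0.6],1],[[0,0,0],[0,0,0.9],1],[[0,0,0],[0,0,0.9],1],[[0,0,0],[0,0,0.6],1],[[0,0,0],[0.64,-0.38,0],1]]'
python3 -m handwheel '[[[0,0,0],[0.64,-0.38,0],1],[[0,0,0],[0.64,-0.38,0],1],[[0,0,0],[0.64,-0.38,0],1],[[0,0,0],[0,0,0],1],[[0,0,0],[0,0,0],1]]'
python3 -m handwheel '[[[0,0,0],[0,0,-0.6],1],[[0,0,0],[0,0,-0.8],1],[[0,0,0],[0,0,-0.6],1],[[0,0,0],[0,0,-0.2],1],[[0,0,0],[0,0,0],1]]'
python3 -m handwheel '[[[0,0,0],[0,0,0],1],[[0,0,0],[0,0,-0.04],1],[[0,0,0],[0,0,0],1],[[0,0,0],[0,0,0],1]]'
```

```text
time: 23.45
tool_pos: [0.4808, 0.1506, 0.1969]
ee_rot: [3.137, 0.009, 3.085]
wrist_force: [-0.2, -0.6, -1.7]
width: 0.0476
finger_force: 30.0
time: 23.95
tool_pos: [0.5757, 0.091, 0.1892]
ee_rot: [3.141, -0.003, 3.08]
wrist_force: [1.1, -0.5, -1.2]
width: 0.0475
finger_force: 30.0
time: 24.45
tool_pos: [0.5746, 0.0923, 0.08]
ee_rot: [3.142, -0.002, 3.082]
wrist_force: [-0.5, 0.4, -0.6]
width: 0.0476
finger_force: 30.0
time: 24.85
tool_pos: [0.5763, 0.0915, 0.0788]
ee_rot: [3.141, 0.001, 3.081]
wrist_force: [0.4, -0.0, -2.6]
width: 0.0475
finger_force: 30.0
```

```bash

python3 -m handwheel '[[[0,0,0],[0,0,-0.04],1],[[0,0,0],[0,0,0],1],[[0,0,0],[0,0,0],1]]'
python3 -m handwheel '[[[0,0,0],[0,0,-0.03],1],[[0,0,0],[0,0,0],1],[[0,0,0],[0,0,0],1]]'
```

```text
time: 25.15
tool_pos: [0.5768, 0.0915, 0.0777]
ee_rot: [3.141, 0.002, 3.081]
wrist_force: [0.0, 0.2, 4.9]
width: 0.0476
finger_force: 30.0
time: 25.45
tool_pos: [0.5769, 0.0914, 0.0777]
ee_rot: [3.141, 0.003, 3.081]
wrist_force: [-3.3, -0.9, 10.1]
width: 0.0476
finger_force: 30.0
```

```bash

python3 -m handwheel '[[[0,0,0],[0,0,0.03],0.27],[[0,0,0],[0,0,0],0.27],[[0,0,0],[0,0,0],0.27],[[0,0,0],[0,0,0.5],0.27],[[0,0,0],[0,0,0.9],0.27]]'
python3 -m handwheel '[[[0,0,0],[0,0,0.5],0.25],[[0,0,0],[-0.7,-0.2,0],0.25],[[0,0,0],[-0.8,-0.2,0],0.25],[[0,0,0],[-0.6,-0.2,0],0.25],[[0,0,0],[-0.4,-0.17,0],0.25]]'
python3 - <<'E'
from m import *
t,_,W=snap('top','top8');s,_,Ws=snap('scene');z=dict(p=t,W=W);zs=dict(p=s,W=Ws)
lid=lambda p,W:(p.sum(-1)<200)&(W[...,2]>.045)&(W[...,2]<.066)
top=lambda p,W:(p.sum(-1)<160)&(W[...,2]>.088)&(W[...,2]<.11)
for n,zz,b,f in(('j3 s',zs,(236,286,262,308),lid),('A',z,(215,225,262,285),top),('B',z,(272,225,310,285),top),('jar@old1',z,(200,300,285,340),lid)):
  try: info(n,pts(zz,b,f))
  except Exception: print(n,'none')
st()
E
```

```text
time: 25.95
tool_pos: [0.5731, 0.0912, 0.1416]
ee_rot: [-3.14, -0.011, 3.081]
wrist_force: [-0.1, -0.3, 0.4]
width: 0.0688
finger_force: 0.0
time: 26.45
tool_pos: [0.449, 0.0527, 0.1707]
ee_rot: [-3.142, -0.001, 3.081]
wrist_force: [-0.4, 0.8, 0.6]
width: 0.0702
finger_force: 0.0
j3 s 219 med [0.4461 0.0455 0.057 ] min [0.4291 0.0311 0.0466] max [0.4626 0.0683 0.0608]
A 52 med [0.579  0.1941 0.0942] min [0.5516 0.1863 0.0888] max [0.649  0.2649 0.1003]
B 33 med [0.5695 0.0786 0.0951] min [0.5506 0.0714 0.0908] max [0.5869 0.1033 0.0977]
jar@old1 none
time 26.55
tool_pos [0.4492 0.0525 0.171 ]
ee_rot [-3.1414e+00 -8.0000e-04  3.0801e+00]
wrist_force [-0.1095  0.2964  0.5126]
width 0.0709
joint_positions [-9.1000e-03 -1.1280e-01  1.6864e+00 -1.0000e-04  1.5687e+00 -1.5185e+00]
  return _methods._mean(a, axis=axis, dtype=dtype,
  ret = um.true_divide(
```

j3 has not moved. I'll grip it, lowering from z 0.171 to about 0.040.

```bash

python3 -m handwheel '[[[0,0,0],[0.03,0,-0.7],0.25],[[0,0,0],[0,0,-0.8],0.25],[[0,0,0],[0,0,-0.7],0.25],[[0,0,0],[0,0,-0.4],0.25],[[0,0,0],[0,0,0],0.4]]'
python3 -m handwheel '[[[0,0,0],[0,0,0],1],[[0,0,0],[0,0,0],1],[[0,0,0],[0,0,0],1],[[0,0,0],[0,0,0],1],[[0,0,0],[0,0,0],1]]'
```

```text
time: 27.05
tool_pos: [0.4503, 0.0533, 0.0374]
ee_rot: [-3.142, -0.008, 3.081]
wrist_force: [0.4, -0.5, -0.9]
width: 0.0655
finger_force: 0.0
time: 27.55
tool_pos: [0.4542, 0.053, 0.043]
ee_rot: [3.141, 0.004, 3.081]
wrist_force: [1.3, 0.5, 3.8]
width: 0.0471
finger_force: 30.0
```

```bash

python3 -m handwheel '[[[0,0,0],[0,0,0.6],1],[[0,0,0],[0,0,0.9],1],[[0,0,0],[0,0,0.9],1],[[0,0,0],[0,0,0.6],1],[[0,0,0],[0.69,0.375,0],1]]'
python3 -m handwheel '[[[0,0,0],[0.69,0.375,0],1],[[0,0,0],[0.69,0.375,0],1],[[0,0,0],[0.69,0.375,0],1],[[0,0,0],[0.69,0.375,0],1],[[0,0,0],[0,0,0],1]]'
python3 - <<'E'
from m import *
st()
s,_,Ws=snap('scene');t,_,_=snap('top');cv2.imwrite('pics/c9.png',np.vstack([cv2.resize(t[190:345,165:385,::-1],(440,300)),cv2.resize(s[150:310,190:390,::-1],(440,300))]))
E
```

```text
time: 28.05
tool_pos: [0.4882, 0.0706, 0.1985]
ee_rot: [-3.141, 0.011, 3.079]
wrist_force: [0.9, -1.3, -0.3]
width: 0.0478
finger_force: 30.0
time: 28.55
tool_pos: [0.6272, 0.1485, 0.1874]
ee_rot: [-3.142, -0.004, 3.083]
wrist_force: [-0.4, 0.1, -1.2]
width: 0.0481
finger_force: 30.0
time 28.55
tool_pos [0.6272 0.1485 0.1874]
ee_rot [-3.1415 -0.0041  3.0829]
wrist_force [-0.3573  0.0997 -1.1637]
width 0.0481
joint_positions [ 1.4420e-01  3.1210e-01  1.1914e+00  8.0000e-04  1.6420e+00 -1.3679e+00]
```

View pics/c9.png

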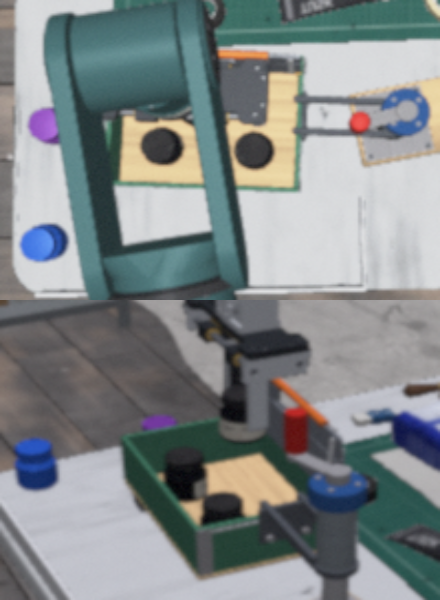

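```bash

python3 -m handwheel '[[[0,0,0],[-0.2,0,-0.4],1],[[0,0,0],[0,0,-0.8],1],[[0,0,0],[0,0,-0.7],1],[[0,0,0],[0,0,-0.22],1],[[0,0,0],[0,0,0],1]]'
python3 -m handwheel '[[[0,0,0],[0,0,0],1],[[0,0,0],[0,0,-0.04],1],[[0,0,0],[0,0,0],1],[[0,0,0],[0,0,0],1]]'
```

```text
time: 29.15
tool_pos: [0.613, 0.1459, 0.0838]
ee_rot: [-3.141, -0.004, 3.081]
wrist_force: [0.0, -0.1, -1.1]
width: 0.0482
finger_force: 30.0
time: 29.55
tool_pos: [0.6158, 0.1468, 0.0847]
ee_rot: [3.141, 0.002, 3.081]
wrist_force: [-0.6, -0.0, -1.3]
width: 0.0478
finger_force: 30.0
```

```bash

python3 -m handwheel '[[[0,0,0],[0,0,-0.08],1],[[0,0,0],[0,0,0],1],[[0,0,0],[0,0,0],1]]'
python3 -m handwheel '[[[0,0,0],[0,0,-0.04],1],[[0,0,0],[0,0,0],1],[[0,0,0],[0,0,0],1]]'
```

```text
time: 29.85
tool_pos: [0.615, 0.1467, 0.0791]
ee_rot: [-3.142, -0.0, 3.081]
wrist_force: [-0.3, -0.1, -1.8]
width: 0.0479
finger_force: 30.0
time: 30.15
tool_pos: [0.6156, 0.1468, 0.0791]
ee_rot: [3.141, 0.002, 3.081]
wrist_force: [-1.5, -1.2, 5.6]
width: 0.0479
finger_force: 30.0
```

```bash

python3 -m handwheel '[[[0,0,0],[0,0,0.02],0.3],[[0,0,0],[0,0,0],0.3],[[0,0,0],[0,0,0],0.3],[[0,0,0],[0,0,0.5],0.3],[[0,0,0],[-0.1,0,0.9],0.3]]'
python3 -m handwheel '[[[0,0,0],[-0.3,0,0.9],0.72],[[0,0,0],[-0.4,0,0.9],0.72],[[0,0,-0.095],[0,0,0.9],0.72],[[0,0,-0.095],[0,0,0.3],0.72],[[0,0,-0.095],[0,0,0],0.72]]'
python3 -m handwheel '[[[0,0,-0.095],[0,0,0],0.72],[[0,0,-0.095],[0,0,0],0.72],[[0,0,-0.095],[0,0,0],0.72],[[0,0,-0.095],[0,0,0],0.72],[[0,0,-0.095],[0,0,0],0.72]]'
python3 -m handwheel '[[[0,0,-0.095],[0,0,0],0.72],[[0,0,-0.095],[0,0,0],0.72],[[0,0,-0.05],[0,0,0],0.72],[[0,0,0],[0,0,0],0.72]]'
python3 - <<'E'
from m import *
st()
t,_,W=snap('top','top10');s,_,Ws=snap('scene');z=dict(p=t,W=W)
rod=lambda p,W:(p[...,0]>190)&(p[...,2]<90)&(p[...,1]<150)
info('rod t',pts(z,(215,190,325,262),rod)); info('rod s',pts(dict(p=s,W=Ws),(240,150,345,260),lambda p,W:rod(p,W)&(W[...,1]>.03)))
cv2.imwrite('pics/c10.png',np.vstack([cv2.resize(t[190:345,165:385,::-1],(440,300)),cv2.resize(s[150:310,190:390,::-1],(440,300))]))
E
```

```text
time: 30.65
tool_pos: [0.6076, 0.1462, 0.1435]
ee_rot: [-3.139, -0.01, 3.081]
wrist_force: [0.6, -0.4, 0.5]
width: 0.0659
finger_force: 0.0
time: 31.15
tool_pos: [0.5762, 0.1469, 0.3031]
ee_rot: [3.136, 0.007, 2.627]
wrist_force: [-0.1, 0.6, 0.4]
width: 0.0292
finger_force: 0.0
time: 31.65
tool_pos: [0.5751, 0.1467, 0.2978]
ee_rot: [-3.141, -0.0, 1.881]
wrist_force: [0.8, -0.3, 0.4]
width: 0.0263
finger_force: 0.0
time: 32.05
tool_pos: [0.5751, 0.1467, 0.2978]
ee_rot: [-3.141, 0.0, 1.511]
wrist_force: [0.4, 0.4, -0.2]
width: 0.0264
finger_force: 0.0
time 32.05
tool_pos [0.5751 0.1467 0.2978]
ee_rot [-3.1410e+00  2.0000e-04  1.5105e+00]
wrist_force [ 0.3631  0.4155 -0.2399]
width 0.0264
joint_positions [ 0.1542  0.1838  1.1304 -0.      1.828   0.2145]
rod t 29 med [0.6746 0.0936 0.1903] min [0.6734 0.0705 0.1868] max [0.6782 0.1256 0.193 ]
rod s 34 med [0.6766 0.1248 0.1909] min [0.6729 0.0764 0.1884] max [0.6816 0.1981 0.1934]
```

View pics/c10.png

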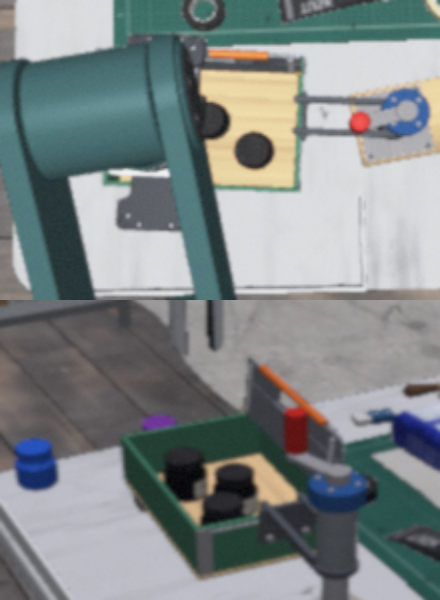

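All three jars stand in the chest. I'll re-grip the rod and close the cover.

```bash

python3 -m handwheel '[[[0,0,0],[0.7,-0.03,0],0.72],[[0,0,0],[0.7,-0.03,0],0.72],[[0,0,0],[0.7,-0.02,0],0.72],[[0,0,0],[0,0,-0.6],0.72],[[0,0,0],[0,0,0],0.72]]'
python3 -m handwheel '[[[0,0,0],[0,0,-0.7],0.72],[[0,0,0],[0,0,-0.58],0.72],[[0,0,0],[0,0,0],0.72],[[0,0,0],[0,0,0],1],[[0,0,0],[0,0,0],1]]'
python3 -m handwheel '[[[0,0,0],[0,0,0],1],[[0,0,0],[0,0,0],1],[[0,0,0],[0,0,0],1]]'
python3 - <<'E'
import numpy as np
a=np.array([1.46,1.3,1.1,.9,.7,.5,.3,.1,0.0,]);x=-80*np.cos(a);z=80*np.sin(a)
print(np.round(np.c_[np.diff(x)*.998,-np.diff(x)*.062,np.diff(z)]/50,3).tolist())
E
```

```text
time: 32.65
tool_pos: [0.6794, 0.1423, 0.2611]
ee_rot: [-3.13, 0.002, 1.511]
wrist_force: [-0.6, -0.9, -1.3]
width: 0.0264
finger_force: 0.0
time: 33.15
tool_pos: [0.6809, 0.1429, 0.2079]
ee_rot: [3.137, -0.001, 1.511]
wrist_force: [0.4, -1.1, -0.1]
width: 0.0137
finger_force: 0.0
time: 33.45
tool_pos: [0.6809, 0.1429, 0.208]
ee_rot: [3.137, -0.001, 1.511]
wrist_force: [-1.7, 0.2, 6.1]
width: 0.0091
finger_force: 30.0
[[-0.251, 0.016, -0.048], [-0.297, 0.018, -0.116], [-0.268, 0.017, -0.173], [-0.229, 0.014, -0.223], [-0.18, 0.011, -0.264], [-0.124, 0.008, -0.294], [-0.063, 0.004, -0.313], [-0.008, 0.0, -0.16]]
```

```bash

python3 -m handwheel '[[[0,0,0],[-0.25,0.016,-0.05],1],[[0,0,0],[-0.3,0.018,-0.116],1],[[0,0,0],[-0.268,0.017,-0.173],1],[[0,0,0],[-0.229,0.014,-0.223],1]]'
python3 -m handwheel '[[[0,0,0],[-0.18,0.011,-0.264],1],[[0,0,0],[-0.124,0.008,-0.294],1],[[0,0,0],[-0.063,0.004,-0.3],1],[[0,0,0],[0,0,0],1],[[0,0,0],[0,0,0],1]]'
```

```text
time: 33.85
tool_pos: [0.6299, 0.1462, 0.1806]
ee_rot: [3.131, -0.002, 1.51]
wrist_force: [2.8, 0.1, 3.4]
width: 0.009
finger_force: 30.0
time: 34.35
tool_pos: [0.6093, 0.1475, 0.1331]
ee_rot: [-3.141, -0.001, 1.511]
wrist_force: [0.1, 1.3, -2.3]
width: 0.0089
finger_force: 30.0
```

```bash

python3 -m handwheel '[[[0,0,0],[0,0,0],0.72],[[0,0,0],[0,0,0],0.72],[[0,0,0],[0,0,0],0.72],[[0,0,0],[0,0,0.4],0.72],[[0,0,0],[0,0,0.6],0.85]]'
python3 -m handwheel '[[[0,0,0],[0,0,0],1],[[0,0,0],[0,0,0],1],[[0,0,0],[0,0,0],1],[[0,0,0],[0,0,-0.3],1],[[0,0,0],[0,0,-0.3],1]]'
python3 -m handwheel '[[[0,0,0],[0,0,-0.12],1],[[0,0,0],[0,0,-0.1],1],[[0,0,0],[0,0,-0.05],1],[[0,0,0],[0,0,0],1]]'
```

```text
time: 34.85
tool_pos: [0.6082, 0.1467, 0.1814]
ee_rot: [-3.136, 0.001, 1.51]
wrist_force: [0.4, -0.5, 0.2]
width: 0.0209
finger_force: 0.0
time: 35.35
tool_pos: [0.6089, 0.147, 0.151]
ee_rot: [-3.14, 0.0, 1.51]
wrist_force: [0.2, -0.5, -0.1]
width: 0.0003
finger_force: 0.0
time: 35.75
tool_pos: [0.6094, 0.1471, 0.1394]
ee_rot: [-3.141, 0.0, 1.51]
wrist_force: [-0.3, -0.6, -0.5]
width: 0.0003
finger_force: 0.0
```

```bash

python3 -m handwheel '[[[0,0,0],[0,0,-0.04],1],[[0,0,0],[0,0,-0.04],1],[[0,0,0],[0,0,0],1]]'
python3 -m handwheel '[[[0,0,0],[0,0,-0.04],1],[[0,0,0],[0,0,0],1]]'
```

```text
time: 36.05
tool_pos: [0.61, 0.1472, 0.1382]
ee_rot: [3.139, -0.0, 1.51]
wrist_force: [-1.1, -0.1, 6.2]
width: 0.0006
finger_force: 2.8
time: 36.25
tool_pos: [0.61, 0.1472, 0.138]
ee_rot: [3.138, -0.001, 1.51]
wrist_force: [-4.3, -0.0, 10.1]
width: 0.0003
finger_force: 5.5
```

The stop came exactly at the shut height, with the tip at 0.113. I'll lift off and check everything.

```bash

python3 -m handwheel '[[[0,0,0],[0,0,0.5],1],[[0,0,0],[0,0,0.9],1],[[0,0,0],[0,0,0.9],1],[[0,0,0],[-0.7,0.5,0.3],1],[[0,0,0],[-0.7,0.7,0],1]]'
python3 -m handwheel '[[[0,0,0],[-0.7,0.7,0],1],[[0,0,0],[-0.7,0.7,0],1],[[0,0,0],[-0.7,0.7,0],1],[[0,0,0],[-0.5,0.7,0],1],[[0,0,0],[0,0,0],1]]'
python3 - <<'E'
from edge import *
t,_,W=snap('top','top11');s,_,Ws=snap('scene','sc11');z=dict(p=t,W=W);print(edge(s))
rod=lambda p,W:(p[...,0]>190)&(p[...,2]<90)&(p[...,1]<150)
info('rod t',pts(z,(215,200,325,275),rod))
for n,b in(('mt',(375,160,416,204)),('tube',(300,170,366,204)),('bt',(255,182,278,208))): info(n,pts(z,b,lambda p,W:W[...,2]>.012))
st()
cv2.imwrite('pics/c11.png',np.vstack([cv2.resize(t[150:345,165:465,::-1],(460,300)),cv2.resize(s[180:350,190:430,::-1],(460,300))]))
E
```

```text
time: 36.75
tool_pos: [0.5411, 0.2068, 0.2686]
ee_rot: [3.133, -0.003, 1.507]
wrist_force: [0.2, 1.0, 0.8]
width: 0.0003
finger_force: 0.0
time: 37.25
tool_pos: [0.4063, 0.3508, 0.2646]
ee_rot: [3.141, -0.003, 1.518]
wrist_force: [-0.1, 0.3, 0.4]
width: 0.0006
finger_force: 0.0
(np.float64(327.3), np.float64(326.88))
rod t 159 med [0.6083 0.1496 0.1127] min [0.603  0.0789 0.1083] max [0.6129 0.2217 0.1163]
mt 501 med [ 0.7894 -0.1828  0.0272] min [ 0.7412 -0.2278  0.0145] max [ 0.8324 -0.1367  0.0317]
tube 835 med [ 0.7828 -0.0202  0.0294] min [ 0.7596 -0.091   0.0133] max [0.8041 0.0459 0.0415]
bt 292 med [0.7673 0.1581 0.0218] min [0.741  0.1332 0.0152] max [0.7945 0.184  0.026 ]
time 37.35
tool_pos [0.4091 0.3477 0.2642]
ee_rot [ 3.1402 -0.      1.5125]
wrist_force [-0.6287  0.2966  0.8668]
width 0.0005
joint_positions [ 5.9930e-01  5.3100e-02  1.3407e+00 -8.0000e-04  1.7467e+00  6.5740e-01]
```

View pics/c11.png

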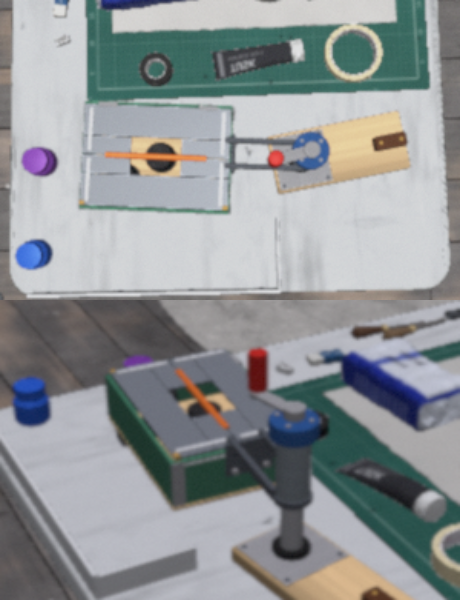

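The cover is flat (rod top 0.113), the jars are inside, the foot is on the plate, and the tapes and tube haven't moved.

```bash
python3 -c "
from bench import robot
print(robot.close_job())"
```

```text
the job is handed in; nothing more can be done
None
```

I handed the job in after about 37 s of robot time: the foot stands on the steel plate with its spring in about 7 mm, all three black jars are upright in the chest, the cover is shut flat, and the tapes and ink tube haven't moved; no verdict came back.

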